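# Home the filter wheel

### The job

On the optics bench, turn the larger upright wheel, the filter wheel with six round windows, until the steel index stem on its rim points straight up, and leave it standing there, let go. Do not turn the smaller slotted wheel.

Things in the scene. Friction and masses are not known exactly. Their poses are not given: they have to be found in the camera images.
- filter_stand: Fixed metal stand of the filter wheel. Origin on the bench under the wheel's middle plane; z up, x along the level axle (away from the robot at yaw 0), y across the wheel. Axle 130 mm above the origin. Foot 90 x 80 x 12 mm; one post 28 mm wide stands at x = -34 to -20 mm and ends 144 mm above the bench, so the upper rim is free on both faces.
- filter_wheel (a joint): Wheel angle about the stand's x, rad. 0: stem straight up; at q the stem points along (0, -sin q, cos q) in the stand's frame. Starts at 0.6 to 1.4. Black disc, radius 65 mm, 12 mm thick, its middle plane at the stand's x = 0; six flush round 26 mm windows, hub radius 13 mm. Light friction (0.06 N m, 1 N at the rim), no stops or springs; stays where left.
- filter_stem (a point): Outer end of the index stem: a plain steel pin, 10 mm in diameter, that stands 14 mm out of the filter wheel's rim, in its middle plane, so its end is 79 mm from the axle. Its z axis points outward along the stem. There is only one stem on this wheel.
- chopper_stem (a point): Outer end of the short pin (6 mm in diameter, 10 mm long) on the rim of the other wheel, which is to be left alone: a smaller black disc, radius 48 mm, 8 mm thick, with ten radial slots, on a similar lower stand with its axle 105 mm above the bench. The end is 58 mm from that axle.

How it is judged (in metres and radians):
At the end, for the whole second after the job is handed in: The filter wheel's index stem points straight up, to within 0.21 rad (12 degrees), and the wheel stands still, let go (angle between filter_stem's own z axis and vertical below 0.21 rad and velocity of joint filter_wheel between -0.05 and 0.05 rad/s); the robot touches nothing.
It fails at once if the smaller slotted wheel is turned (its pin moves by more than 15 mm) (distance of chopper_stem from where it was at the start of the episode above 0.015 m).
It also fails if it takes over 35 s, if anything falls off the work surface, if the arm or the gripper's body presses on something with over 40 N, if the wrist force passes 120 N, or if a joint passes its speed limit or range.

### The arm

A 6-joint arm with a two-finger parallel gripper is mounted at the origin on the work surface. World frame = base frame: x ahead of the robot, y to its left, z up, the work surface at z = 0. Lengths are in mm, angles in rad, forces in N, time in s.
With the tool pointing down it reaches from about 325 to 850 mm from the base axis. Payload 15.5 kg.
Tool frame: the origin (TCP) lies on the mounting face of the last link; the fingertips stand 191 mm ahead of it and the grasp point (between the pads) lies 172 mm ahead of it; z points along the fingers, y is the direction in which the jaws open and shut (so a half turn about z gives the same grasp; the last joint's range is limited). The gripper opens to 91 mm and grips with 3 to 60 N. Pads are 32 mm wide; open, the fingers measure 118 mm over their backs; the gripper's body (76 mm by 178 mm) begins 60 mm behind the grasp point.
Start: joints at [-1.196, 0.494, 1.345, -0, 1.302, -0.096], TCP at [282.944, -557.289, 404.715] pointing down, gripper open.
Joint ranges: [-2.91, 2.91], [-0.82, 2.16], [0.22, 2.67], [-1.22, 4.37], [0.12, 2.79], [-3.08, 3.08]. Speed limits (rad/s): [1.89, 1.89, 2.57, 3.01, 3.01, 3.01].

### API

Orientations are given as [roll, pitch, yaw] about the fixed x, y, z axes, in that order (R = Rz(yaw) Ry(pitch) Rx(roll)).
In Python, from cell import bot gives the robot as it stands.
- The arm moves only by the shell command python3 -m jog 'ROWS'. ROWS is JSON, one flat list of numbers, 5 for each row, row after row: the finger opening in m, from 0 to 0.0912, then the shift along the tool's x, y, z in m, then the turn about the tool's z in degrees. In form: [hand, tx, ty, tz, roll, hand, tx, ty, tz, roll, ...]. A call has 1 to 20 rows; each row is the pose to reach, as a shift and turn from the pose commanded when the call began, along the tool's axes at that moment; what a row does not reach only later rows make up. A row lasts 1/8 s, in which the tool goes at most 62.5 mm and 10.7 degrees, less where a joint would pass 70% of its speed; a pose out of reach is approached as far as the arm can. A call with a gripper value outside its range is refused whole. The fingers move at their own pace and stop on an object; the grip force is fixed at half the most. Time passes only in rows, so rows that repeat a pose let the fingers close. It gives the time, the measured TCP pose, the force and the opening at its end, in the units of the state.
- bot.get_state(): the state, without advancing time (a new reading comes with each control period).
- bot.get_image(name): name is "scene" or "top"; returns a dict with "image" (480x640x3 uint8, red, green, blue), "vfov" (degrees; the focal length in pixels is half the picture's height over the tangent of half this angle, whatever the lens; pixels are square), "cx", "cy" (the principal point, pixels), "extrinsics" (4x4, takes a point from world to camera coordinates). Camera axes: x right, y up, looking along -z (the intrinsics and any distortion apply to the point x, -y, -z); pixel columns grow to the right and rows downward; lengths in mm; the calibration is good to about 2 mm. A picture is of the moment at which its call begins. There is no depth.
- bot.hand_in(): hands the job in, once; it reports no verdict.
Trained networks look in the newest picture that a camera, given by its name, has taken for a name from the list of things; names that differ only in an ending like _2 or _b are one class to them, and where a whole thing is asked for, a point or a joint stands for the part that bears it (a point fixed in the world has none). Each returns a list of dicts, best first, with "score" (0 to 1); they miss things now and then, are a little off and sometimes report something else, mostly with a low value. They report only what shows in the picture. A call takes as long as a camera call.
- bot.boxes_of(label, camera): "extent" ([left, top, width, height] in pixels, round what is visible of it).
- bot.outline_of(label, camera): "pixels" (480x640 bool, what is visible of it) and "extent" ([left, top, width, height] in pixels, round what is visible of it).
The state is a dict: "time_s": time; "qpos": joint angles; "joint_vel": joint speeds; "joint_torque": joint torques, N m; "position": TCP position; "ee_rot": TCP orientation; "contact_force": force on the tool from outside, world axes, zero at the start; "torque": the same for the moment, N m; "grip_width": finger opening in mm.
Only numpy, scipy, OpenCV 4.12 (cv2) and the standard library are available. Lean on these libraries where they do the work, as an engineer would, in place of code of your own. Each camera call takes 0.05 s, during which the arm holds its last target. There are 200 camera calls.

## Working session

There is one attempt and no reset: what is moved stays moved. The work goes in short steps, Python scripts to look and compute and a shell command to move; the robot and the scene stay as the last step left them, time stands still between calls to the robot, and variables do not carry over. Pictures are saved under pics/ and viewed, about 8 in all and at most 12, crops included, and the job is handed in when it is done.

```bash
mkdir -p pics; cat > h.py <<'E'
from cell import bot
import numpy as np, cv2
def grab(n,f=None):
    d=bot.get_image(n)
    if f: cv2.imwrite('pics/'+f,d['image'][:,:,::-1])
    return d
def proj(d,P):
    E=np.array(d['extrinsics']);f=240/np.tan(np.radians(d['vfov'])/2)
    p=E[:3,:3]@np.array(P,float)+E[:3,3]
    return d['cx']+f*p[0]/-p[2], d['cy']-f*p[1]/-p[2]
def ray(d,u,v):
    E=np.array(d['extrinsics']);f=240/np.tan(np.radians(d['vfov'])/2)
    r=E[:3,:3].T@np.array([(u-d['cx'])/f,-(v-d['cy'])/f,-1.]);return -E[:3,:3].T@E[:3,3],r/np.linalg.norm(r)
def atz(d,u,v,z):
    o,r=ray(d,u,v);return o+r*(z-o[2])/r[2]
E
python3 - <<'E'
from h import *
for c in ('scene','top'):
    d=grab(c,c+'1.png'); print(c,d['vfov'],d['cx'],d['cy'],np.round(ray(d,320,240),2),[k for k in d])
    for l in ('filter_stand','filter_wheel','filter_stem','chopper_stem'):
        print(l,[(round(b['score'],2),np.round(b['extent'])) for b in bot.boxes_of(l,c)[:3]])
print(bot.get_state())
E
```

```text
scene 57.9767360533544 317.68731535507686 240.29282828567315 [[ 9.5326e+02  3.7259e+02  5.3628e+02]
 [-5.8000e-01 -5.7000e-01 -5.8000e-01]] ['image', 'vfov', 'cx', 'cy', 'extrinsics']
filter_stand [(0.65, array([380., 231.,  83., 134.]))]
filter_wheel [(0.89, array([386., 232.,  76.,  90.]))]
filter_stem [(0.6, array([386., 232.,  72.,  86.]))]
chopper_stem [(0.56, array([218., 215.,  54.,  47.]))]
top 45.63043773929439 323.27638450681695 230.07126787135928 [[ 4.58630e+02 -1.24700e+01  1.18769e+03]
 [ 1.00000e-01  2.00000e-02 -9.90000e-01]] ['image', 'vfov', 'cx', 'cy', 'extrinsics']
filter_stand [(0.8, array([215., 257.,  69.,  47.]))]
filter_wheel [(0.84, array([212., 263.,  74.,  15.]))]
filter_stem [(0.84, array([216., 261.,  70.,  16.]))]
chopper_stem [(0.84, array([380., 211.,  49.,  17.]))]
{'time_s': 0.5, 'qpos': array([-1.19652486e+00,  4.93640676e-01,  1.34551518e+00,  9.14338043e-06,
        1.30251046e+00, -9.54901661e-02]), 'joint_vel': array([-1.10579747e-03, -1.02069646e-03, -2.20994088e-03,  1.09383832e-03,
        6.81433004e-05, -2.21665373e-04]), 'joint_torque': array([ 3.83131146e-04, -8.78096867e+01, -3.82018089e+01,  7.07642734e-02,
        4.50304302e-02, -6.89047761e-05]), 'position': array([ 282.93115741, -557.29390418,  404.68450765]), 'ee_rot': array([-3.14152017e+00, -1.57991098e-05,  4.69759206e-01]), 'contact_force': array([-1.09260677, -0.0554127 , -0.49030988]), 'torque': array([-0.0271041 ,  0.03711444, -0.03329752]), 'grip_width': 91.22100601775277}
```

View pics/scene1.png

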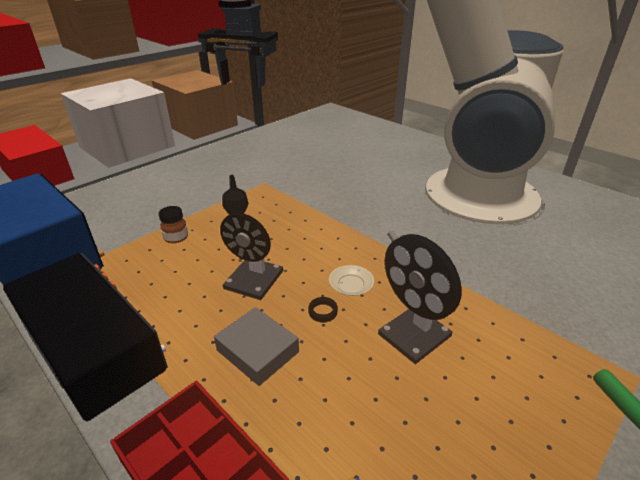

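View pics/top1.png

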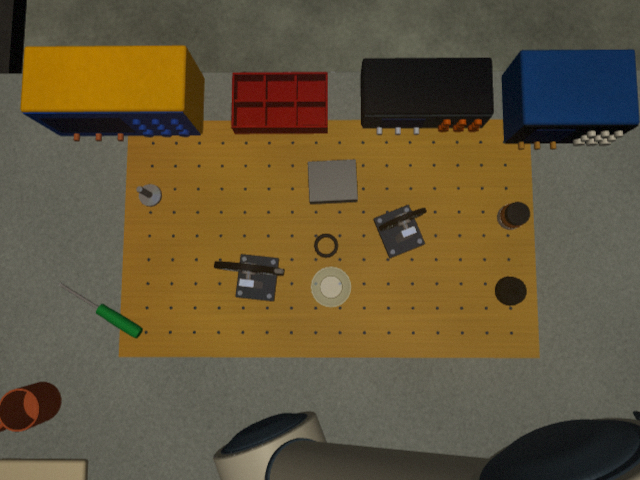

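The scene picture shows the filter wheel around (424,277) with its stem at upper left, (392,237). The top picture shows it edge-on at (249,268). The chopper is at (245,237) in scene and (402,220) in top, well away. I'll fit pose and stem angle to the outlines.

```bash
cat > fit.py <<'E'
from h import *
from scipy.optimize import minimize
t=np.linspace(0,2*np.pi,60)
def pts(p):
    x,y,yaw,q=p; c,s=np.cos(yaw),np.sin(yaw)
    disc=np.array([[dx,65*np.cos(a),130+65*np.sin(a)] for dx in(-6,6) for a in t])
    n=np.array([0,-np.sin(q),np.cos(q)]);m=np.array([0,np.cos(q),np.sin(q)]);e=np.array([1,0,0])
    st=np.array([[0,0,130]+r*n+5*(np.cos(a)*m+np.sin(a)*e) for r in(60,79) for a in t[::4]])
    ft=np.array([[a,b,h] for a in(-45,45) for b in(-40,40) for h in(0,12)],float)
    R=np.array([[c,-s,0],[s,c,0],[0,0,1]])
    return [g@R.T+[x,y,0] for g in(disc,st,ft)]
def hull(d,P):
    uv=np.array([proj(d,a) for a in P]);return cv2.convexHull((uv*16).round().astype(np.int32))
def sil(d,p,k=2):
    m=np.zeros((480,640),np.uint8)
    for g in pts(p)[:k]: cv2.fillConvexPoly(m,hull(d,g),255,cv2.LINE_AA,4)
    return m/255.
def fit(views,p0):
    def cost(p):
        return sum(1-np.minimum(a:=sil(d,p),m).sum()/np.maximum(a,m).sum() for d,m in views)
    best=None
    for q in (p0[3],) if len(p0)>4 else (.5,.7,.9,1.1,1.3):
        s=np.array([p0[0],p0[1],p0[2],q]);S=np.vstack([s]+[s+v for v in np.diag([15,15,.15,.15])])
        r=minimize(cost,s,method='Nelder-Mead',options=dict(initial_simplex=S,maxiter=250))
        if best is None or r.fun<best.fun: best=r
    return best
def overlay(d,p,f,c):
    im=cv2.resize(d['image'][:,:,::-1],None,fx=4,fy=4,interpolation=cv2.INTER_CUBIC)
    for g in pts(p): cv2.polylines(im,[hull(d,g)*4],True,(0,255,0),1,cv2.LINE_AA,4)
    cv2.imwrite('pics/'+f,im[4*c[1]:4*c[1]+560,4*c[0]:4*c[0]+400])
    return im[4*c[1]:4*c[1]+560,4*c[0]:4*c[0]+400]
E
python3 - <<'E'
from fit import *
V=[]
for c in('scene','top'):
    d=grab(c); o=bot.outline_of('filter_wheel',c)[0]; print(c,o['score'],np.round(o['extent']))
    V.append((d,o['pixels'].astype(float)))
g=atz(V[1][0],249,268,190);print(g)
r=fit(V,[g[0],g[1],0,1]);print(r.x,r.fun)
a=overlay(V[0][0],r.x,'o.png',(370,225));b=overlay(V[1][0],r.x,'o.png',(200,210))
cv2.imwrite('pics/ov1.png',np.hstack([a,b]))
E
```

```text
scene 0.63 [383. 233.  78.  89.]
top 0.87 [212. 263.  70.  13.]
[512.19560488 134.04405437 190.        ]
[ 5.14482573e+02  1.42946332e+02 -1.37507568e-01  9.99179462e-01] 0.2733432559175175
```

View pics/ov1.png

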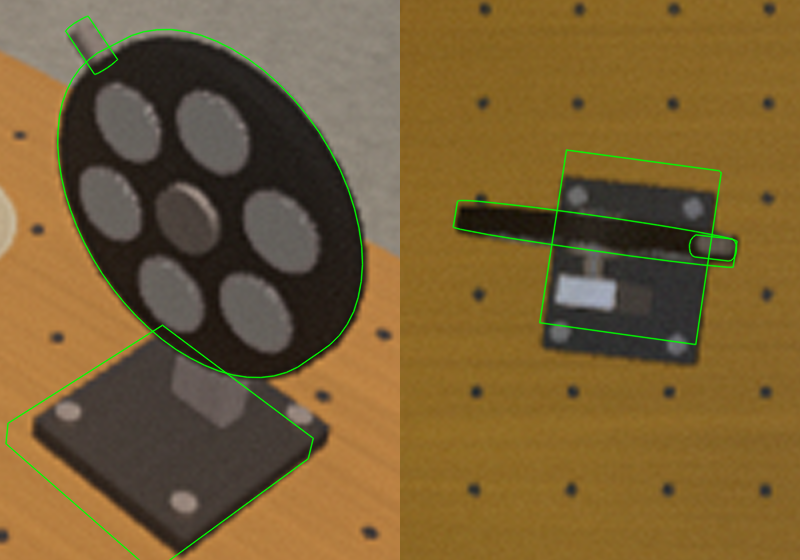

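The overlay agrees with the picture. The wheel centre is about (514,143), yaw is about -0.11 (from the foot edge), and q is about 1.0. Plan: with the fingers closed, push the stem from its -y side up to the top. Then straddle the stem, close to centre it, and release.

```bash
python3 -m jog '[0,0.468,-0.436,0,33.2, 0,0.468,-0.436,0,33.2, 0,0.468,-0.436,0,33.2, 0,0.468,-0.436,0,33.2, 0,0.468,-0.436,0,33.2, 0,0.468,-0.436,0,33.2, 0,0.468,-0.436,0,33.2, 0,0.468,-0.436,0,33.2, 0,0.468,-0.436,0,33.2, 0,0.468,-0.436,0,33.2, 0,0.468,-0.436,0,33.2, 0,0.468,-0.436,0,33.2, 0,0.468,-0.436,0,33.2, 0,0.468,-0.436,0,33.2, 0,0.468,-0.436,0,33.2, 0,0.468,-0.436,0,33.2, 0,0.468,-0.436,0,33.2]'
python3 - <<'E'
from h import *
d=grab('scene','s2.png')
im=cv2.imread('pics/s2.png')[120:420,250:550]; cv2.imwrite('pics/s2c.png',cv2.resize(im,(600,600),interpolation=cv2.INTER_CUBIC))
E
```

```text
time_s: 2.82
position: [502.8, 43.2, 404.7]
ee_rot: [-3.142, 0.0, -0.11]
contact_force: [0.8, 0.1, 0.1]
grip_width: 0.7
```

View pics/s2c.png

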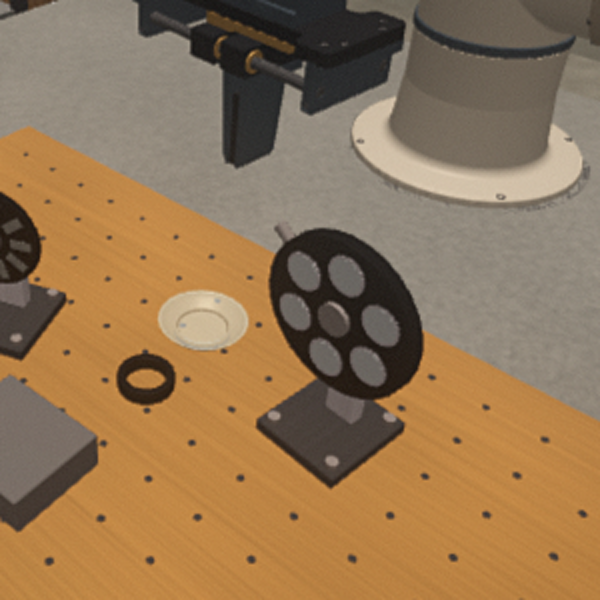

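The closed fingers, at (245,130) in the crop, are above and to the left of the stem at (283,232). Now lower and push along the rim.

```bash
python3 -m jog '[0,0,0,0.028,0, 0,0,0,0.056,0, 0,0,0,0.056,0, 0,0,-0.008,0.056,0, 0,0,-0.0165,0.056,0, 0,0,-0.0215,0.053,0, 0,0,-0.0265,0.050,0, 0,0,-0.0315,0.043,0, 0,0,-0.0365,0.036,0, 0,0,-0.0415,0.030,0, 0,0,-0.0465,0.026,0, 0,0,-0.0515,0.022,0, 0,0,-0.0565,0.019,0, 0,0,-0.0615,0.017,0, 0,0,-0.0665,0.016,0, 0,0,-0.0705,0.015,0, 0,0,-0.0745,0.014,0, 0,0,-0.077,0.014,0, 0,0,-0.077,0.014,0, 0,0,-0.060,0.014,0]'
python3 - <<'E'
from h import *
d=grab('scene','s3.png')
im=cv2.imread('pics/s3.png')[120:420,250:550]; cv2.imwrite('pics/s3c.png',cv2.resize(im,(600,600),interpolation=cv2.INTER_CUBIC))
E
```

```text
time_s: 5.38
position: [509.4, 103.0, 390.6]
ee_rot: [-3.141, 0.0, -0.108]
contact_force: [0.5, -0.3, 0.2]
grip_width: 0.2
```

View pics/s3c.png

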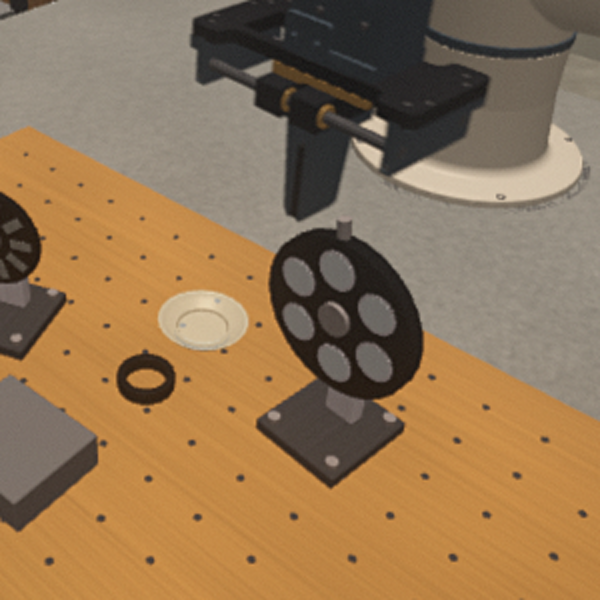

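The stem now stands nearly upright at (344,228) and the fingers are clear. Next: straddle it, close to centre it over the axle, open and lift.

```bash
python3 -m jog '[0.05,0,0,-0.025,0, 0.05,0,0,-0.03,0, 0.05,0,-0.04,-0.03,0, 0.05,0,-0.04,-0.03,0, 0.05,0,-0.04,-0.03,0, 0.05,0,-0.04,-0.015,0, 0.05,0,-0.04,0,0, 0.05,0,-0.04,0,0, 0.03,0,-0.04,0,0, 0.02,0,-0.04,0,0, 0.012,0,-0.04,0,0, 0.0105,0,-0.04,0,0, 0.0105,0,-0.04,0,0, 0.03,0,-0.04,0,0, 0.05,0,-0.04,0,0, 0.05,0,-0.04,0,0, 0.05,0,-0.04,-0.03,0, 0.05,0,-0.04,-0.08,0, 0.05,0,-0.04,-0.08,0]'
python3 -m jog '[0.05,0,0.1,-0.02,0, 0.05,0,0.1,-0.02,0, 0.05,0,0.1,-0.02,0, 0.05,0,0.1,-0.02,0]'
python3 - <<'E'
from fit import *
d=grab('scene'); o=bot.outline_of('filter_wheel','scene')[0]
a=overlay(d,[514.5,143,-.11,0],'o.png',(370,225))
d=grab('top');b=overlay(d,[514.5,143,-.11,0],'o.png',(200,210))
cv2.imwrite('pics/ov2.png',np.hstack([a,b]))
E
```

```text
time_s: 7.8
position: [514.4, 142.9, 474.1]
ee_rot: [-3.14, -0.006, -0.11]
contact_force: [-0.6, 0.4, -0.6]
grip_width: 49.9
time_s: 8.3
position: [502.8, 43.6, 490.2]
ee_rot: [-3.141, 0.001, -0.11]
contact_force: [-0.1, -0.0, -0.6]
grip_width: 50.0
```

View pics/ov2.png

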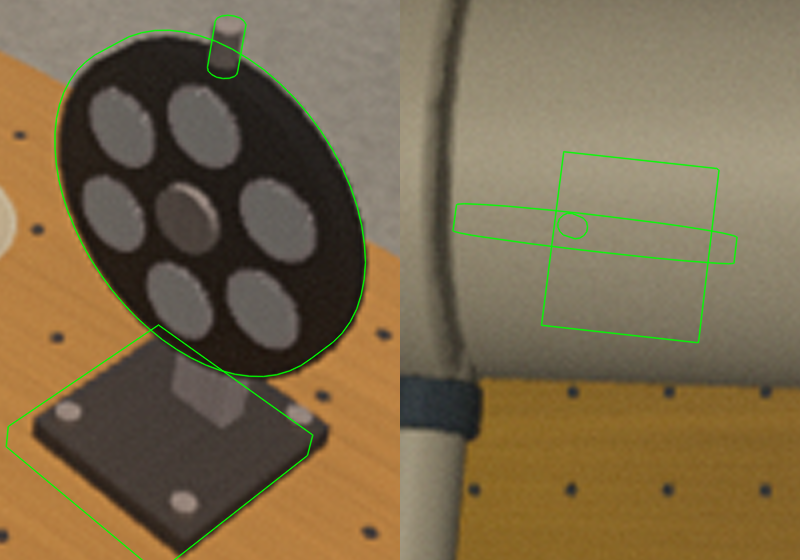

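The stem at (228,45) in the left crop matches the model drawn at q = 0 to within a millimetre or so. The gripper is well clear of it, so I'm handing in.

```bash
python3 -c "
from cell import bot
print(bot.hand_in(), bot.get_state()['time_s'])"
```

```text
the job is handed in; nothing more can be done
the job is handed in; nothing more can be done
```

The filter wheel's index stem now points straight up, and the job is handed in at about 8.4 s on the robot's clock.

- **What I did:** I located the wheel from both cameras: centre about (514, 143) mm, yaw about -0.11 rad, stem angle about 1.0 rad. With closed fingers I pushed the stem up along the rim. I then closed the jaws around it over the axle to centre it, opened them and lifted clear.
- **Scene camera:** the stem matches the model drawn at angle 0 closely, well inside 12 degrees by eye.
- **Clearance:** the wrist force read near zero at the end, and the gripper was about 100 mm away from the wheel. No move went near the slotted wheel.
- **What I could not check:**
  - The last top picture was blocked by the arm, so only the scene camera confirms the final angle.
  - I did not measure the slotted wheel's pin again afterwards.
- **One disagreement:** my drawn foot sat about 13 mm off the real one along the axle. I took the foot as centred under the wheel, but it is set back toward the robot. This did not affect the wheel fit.

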